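Slide a wafer carrier along the rail into the green pocket

TASK

Without gripping or lifting it, push the round wafer carrier with your fingertips up against the long rail of the alignment plate, well before the pockets. Then, keeping it pinned against the rail, slide it along into the corner pocket at the end with the green lamp until it sits fully home against both the rail and the end stop, and take the hand away. Leave the bottle, the wafer box and the screwdriver alone.

Things in the scene. Friction and masses are not known exactly. Their poses are not given: they have to be found in the camera images.
- fixture: Fixed aluminium plate, 170 (its x) by 390 (its y) by 20 mm, flat on the bench; origin at its underside centre, top at z = 20. Steel rail, end stops and lips stand 14 mm above the top. Rail: along y on the far side, inner face at x = 60, y -160 to 160. End stops: inner faces at y = 150 and -150, 10 mm thick, x -35 to 60. Its x axis points away from the robot, within 15 degrees.
- pocket_left (a point): Where the carrier's underside centre lies when fully home at the plate's +y end: on the top, fixture frame x = 30, y = 120, z = 20 mm. The pocket is 65 mm wide, between the rail and a lip (10 mm thick wall, inner face at x = -5, from the end stop in to y = 118); it is open towards the plate's middle.
- pocket_right (a point): The mirror image at the plate's -y end: seated place at fixture frame x = 30, y = -120, z = 20 mm, lip from the end stop in to y = -118.
- carrier: Loose wafer carrier: a round black puck, 60 mm diameter, 14 mm high, about 0.1 kg, gold wafer on top; origin at the centre of its underside, z up. Starts on the plate's top, near the middle of its length (within 40 mm), 15 to 55 mm clear of the rail. Slippery plastic: friction about 0.25 on everything, fingers too, and it varies.
- green_lamp: Fixed green indicator lamp, 22 mm diameter, 25 mm high, standing on the plate's top just behind one end stop (fixture x = 35, y = +174 or -174 mm): it marks the pocket to use. Origin at the centre of its underside.
- red_lamp: Same lamp in red, behind the other end stop: that pocket must not be used. Origin at the centre of its underside.
- bottle: Loose amber glass bottle, 38 mm diameter, 75 mm tall, standing on the bench beyond the rail. Origin at the centre of its underside. Leave alone.
- wafer_box: Loose round wafer box, blue with white lid, 66 mm diameter, 24 mm tall, on the bench beyond the rail. Origin at the centre of its underside. Leave alone.
- screwdriver: Loose screwdriver, 150 mm long, lying roughly parallel to the rail on the bench beyond it. Origin under the middle of its length. Leave alone.
Not all that is in view belongs to the job. Of the things like the carrier, leave any that is purple; of the rest the larger one is meant.

How it is judged:
By the outcome, as a careful person would: the job done as asked, in the order asked, and still so for the second after the job is handed in, with the robot touching nothing.
It also fails if it takes over 45 s, if anything falls off the work surface, if the arm or the gripper's body presses on something with over 40 N, if the wrist force passes 120 N, or if a joint passes its speed limit or range.

ROBOT

A 6-joint arm with a two-finger parallel gripper is mounted at the origin on the work surface. World frame = base frame: x ahead of the robot, y to its left, z up, the work surface at z = 0. Lengths are in m, angles in degrees, forces in N, time in s.
With the tool pointing down it reaches from about 0.4 to 0.825 m from the base axis. Payload 7 kg.
Tool frame: the origin (TCP) lies between the finger pads; the fingertips stand 19 mm ahead of it and the grasp point (between the pads) is the TCP; z points along the fingers, y is the line along which they close (so a half turn about z gives the same grasp; the last joint's range is limited). The gripper opens to 88 mm and grips with 3 to 60 N. Pads are 19 mm wide; open, the fingers measure 130 mm over their backs; the gripper's body (78 mm by 193 mm) begins 47 mm behind the grasp point.
Start: joints at [85.778, 20.546, 0.682, 0, -70.136, -16.507], TCP at [0.239, 0.631, 0.246] pointing down, gripper open.
Joint ranges: [-176.03, 176.03], [-82.01, 121.73], [-58.28, 71.71], [-173.87, 95.51], [-174.79, -0.11], [-173.66, 173.66]. Speed limits (degrees/s): [136.94, 136.94, 172.46, 180, 180, 180].

INTERFACE

Orientations are given as [roll, pitch, yaw] about the fixed x, y, z axes, in that order (R = Rz(yaw) Ry(pitch) Rx(roll)).
In Python, from plant import get_obs, snapshot, close_job, spot_in, spot_point gives the robot as it stands.
- The arm moves only by the tool play_rows, never from a script. Its argument "plan" is a list of rows, each a list of 6 numbers: the shift along the tool's x, y, z in cm, then the turn, a rotation vector about the tool's x, y, z in degrees. A call has 1 to 20 rows; each row shifts and turns the commanded pose from where the row before left it, along the tool's axes as they then stand; what a row does not reach is not made up. A row lasts 1/12 s, in which the tool goes at most 41.7 mm and 7.16 degrees, less where a joint would pass 70% of its speed; a pose out of reach is approached as far as the arm can. A call is refused whole if a number of a shift passes 4.17 or a number of a turn 7.16, either way. A call with a gripper value outside its range is refused whole. "grip" is the finger opening in cm, from 0 to 8.76, set as the call begins (left out, the last holds). The fingers move at their own pace and stop on an object; the grip force is fixed at half the most. Time passes only in rows, so rows that do not move let the fingers close. It gives the time, the measured TCP pose, the force, the opening and the grip force at its end, in the units of the state.
- get_obs(): the state, without advancing time (a new reading comes with each control period).
- snapshot(name): name is "scene" or "side" or "wrist"; returns a dict with "frame" (400x640x3 uint8, red, green, blue), "fx", "fy", "cx", "cy" (pixels), "position" and "attitude" of the camera in the world. Camera axes: x right, y down, z forward; pixel columns grow to the right and rows downward; lengths in m; the calibration is good to about 2 mm. A picture is of the moment at which its call begins. There is no depth.
- close_job(): hands the job in; it is judged then, once.
Trained networks look in the newest picture that a camera, given by its name, has taken for a name from the list of things; names that differ only in an ending like _2 or _b are one class to them, and where a whole thing is asked for, a point or a joint stands for the part that bears it (a point fixed in the world has none). Each returns a list of dicts, best first, with "score" (0 to 1); they miss things now and then, are a little off and sometimes report something else, mostly with a low value. They report only what shows in the picture. A call takes as long as a camera call. They do not tell look-alikes from the thing itself.
- spot_in(camera, thing): "position" ([x, y, z] in m, in world coordinates, good to about 4 mm: the middle of the surface that is visible of it).
- spot_point(camera, thing): "position" ([x, y, z] in m, in world coordinates, good to about 4 mm: a listed point, or the origin of a listed thing).
The state is a dict: "clock": time; "joint_pos": joint angles; "qvel": joint speeds; "tau": joint torques, N m; "tool_pos": TCP position; "orientation": TCP orientation; "force": force on the tool from outside, world axes, zero at the start; "moment": the same for the moment, N m; "opening": finger opening in m; "gripper_force": force on a finger pad.
Only numpy, scipy, OpenCV 4.12 (cv2) and the standard library are available. Lean on these libraries where they do the work, as an engineer would, in place of code of your own. Each camera call takes 0.05 s, during which the arm holds its last target. There are 200 camera calls.

## Working session

There is one attempt and no reset: what is moved stays moved. The work goes in short steps, Python scripts to look and compute and a tool call to move; the robot and the scene stay as the last step left them, time stands still between calls to the robot, and variables do not carry over. Pictures are saved under pics/ and viewed, at most 10 in all, crops included, and the job is handed in when it is done.

Besides the shell and the picture viewer there is one more tool, called after "Request:" as name(argument=value, ...), one argument or row to a line, values as JSON. play_rows: Moves the arm, as the interface text tells. Its arguments: {"type":"object","properties":{"plan":{"type":"array","items":{"type":"array","items":{"type":"number"}}},"grip":{"type":"number"}},"required":["plan"]}

```bash
mkdir -p pics; python3 - <<'E'
from plant import *
import cv2
o=get_obs();print(o['clock'],o['tool_pos'],o['orientation'],o['opening'])
ims=[]
for c in("scene","side"):
    s=snapshot(c);cv2.imwrite(f"pics/{c}0.png",s["frame"][:,:,::-1]);print(c,s["position"],s["attitude"],s["fx"])
    for t in("carrier","fixture","pocket_left","pocket_right","green_lamp","red_lamp","bottle","wafer_box"):
        print(c,t,[([round(float(v),4) for v in d["position"]],round(d["score"],2)) for d in spot_point(c,t)[:4]])
E
```

```text
0.0 [0.23877482 0.63085114 0.24460524] [ 1.79901322e+02 -8.84551516e-03 -2.07380525e+01] 0.087550156740694
scene [0.88664131 0.28669816 0.68462339] [-146.96122143   -0.55436838  129.11267896] 444.4344020419404
scene carrier [([0.5226, -0.0205, 0.0172], 0.85), ([0.38, -0.0543, 0.001], 0.84), ([0.352, -0.162, -0.0001], 0.6), ([0.5853, 0.1207, 0.0198], 0.25)]
scene fixture []
scene pocket_left [([0.5732, 0.0715, 0.0205], 0.74), ([0.6868, 0.0983, -0.0007], 0.58)]
scene pocket_right [([0.5539, -0.1712, 0.0167], 0.87)]
scene green_lamp [([0.584, 0.1218, 0.0225], 0.64)]
scene red_lamp [([0.5555, -0.2255, 0.0227], 0.43)]
scene bottle [([0.6854, -0.0647, -0.0038], 0.94)]
scene wafer_box [([0.687, 0.0984, 0.0035], 0.7)]
side [ 0.16117344 -0.48766726  0.66364017] [-133.62272952   -0.19696799  -38.025033  ] 458.9938264172836
side carrier [([0.3762, -0.0565, 0.001], 0.96), ([0.5205, -0.0205, 0.0185], 0.92), ([0.3554, -0.1615, -0.0007], 0.64)]
side fixture [([0.5348, -0.0469, 0.0039], 0.66)]
side pocket_left [([0.5765, 0.0715, 0.0205], 0.58)]
side pocket_right [([0.5552, -0.1678, 0.0186], 0.85)]
side green_lamp [([0.5869, 0.1204, 0.0201], 0.41), ([0.6889, 0.0911, -0.0013], 0.25)]
side red_lamp [([0.5515, -0.2231, 0.0142], 0.6)]
side bottle [([0.6815, -0.0603, 0.0018], 0.79), ([0.5826, 0.1229, 0.019], 0.39)]
side wafer_box [([0.6868, 0.0915, -0.0041], 0.84)]
```

View pics/scene0.png

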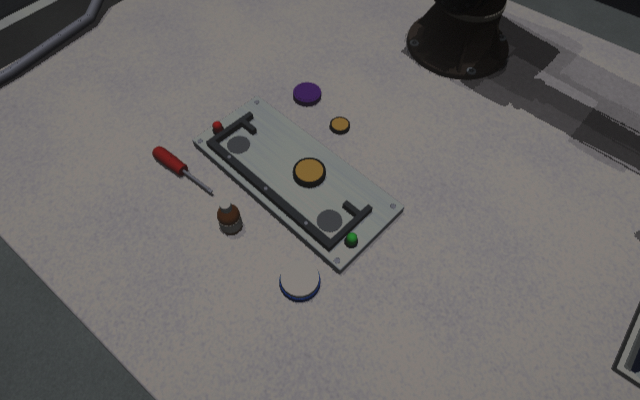

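View pics/side0.png

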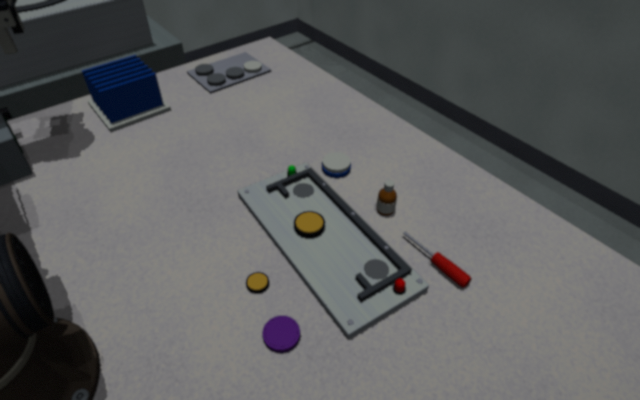

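The plate is at about (0.535, −0.047), yaw −5.1°. The carrier is the large gold puck on the plate at scene px (309,171) / side px (309,223). The green lamp is at the +y end, px (351,239) / (292,170). The purple disc and the smaller gold disc are decoys on the bench.

Request:
play_rows(
  plan=[
    [2.19,2.625,0,0,0,0],
    [2.19,2.625,0,0,0,0],
    [2.19,2.625,0,0,0,0],
    [2.19,2.625,0,0,0,0],
    [2.19,2.625,0,0,0,0],
    [2.19,2.625,0,0,0,0],
    [2.19,2.625,0,0,0,0],
    [2.19,2.625,0,0,0,0],
    [2.19,2.625,0,0,0,0],
    [2.19,2.625,0,0,0,0],
    [2.19,2.625,0,0,0,0],
    [2.19,2.625,0,0,0,0],
    [2.19,2.625,0,0,0,0],
    [2.19,2.625,0,0,0,0],
    [2.19,2.625,0,0,0,0],
    [2.19,2.625,0,0,0,0],
    [2.19,2.625,0,0,0,0],
    [2.19,2.625,0,0,0,0],
    [2.19,2.625,0,0,0,0],
    [2.19,2.625,0,0,0,0],
  ],
  grip=1.2,
)

```text
clock: 2.57
tool_pos: [0.463, -0.0165, 0.246]
orientation: [-180.0, -0.1, -20.7]
force: [0.8, 0.1, -0.2]
opening: 0.0121
gripper_force: 0.0
```

Request:
play_rows(
  plan=[
    [0,0,0,0,0,-5.2],
    [0,0,0,0,0,-5.2],
    [0,0,0,0,0,-5.2],
    [0,0,0,0,0,0],
    [0,0,0,0,0,0],
    [0,0,0,0,0,0],
  ],
)

```text
clock: 3.07
tool_pos: [0.4627, -0.0146, 0.2457]
orientation: [-180.0, -0.0, -5.3]
force: [0.3, 0.6, -0.7]
opening: 0.012
gripper_force: 0.0
```

```bash
cat >h.py <<'E'
from plant import *
import numpy as np, cv2
from scipy.spatial.transform import Rotation as Ro
def pix(s,p):
    R=Ro.from_euler('xyz',s["attitude"],degrees=True).as_matrix()
    c=R.T@(np.array(p)-s["position"]);return s["cx"]+s["fx"]*c[0]/c[2],s["cy"]+s["fy"]*c[1]/c[2]
def ray(s,u,v,z):
    R=Ro.from_euler('xyz',s["attitude"],degrees=True).as_matrix()
    d=R@[(u-s["cx"])/s["fx"],(v-s["cy"])/s["fy"],1];return s["position"]+d*(z-s["position"][2])/d[2]
Y=np.deg2rad(-5.1);F=np.array([.535,-.047])
def w2f(p):
    d=np.array(p[:2])-F;return np.array([d[0]*np.cos(Y)+d[1]*np.sin(Y),-d[0]*np.sin(Y)+d[1]*np.cos(Y)])*1e3
def f2w(x,y,z):
    return [F[0]+(x*np.cos(Y)-y*np.sin(Y))/1e3,F[1]+(x*np.sin(Y)+y*np.cos(Y))/1e3,z/1e3]
E
python3 - <<'E'
from h import *
o=get_obs();print(o['clock'],o['tool_pos'],w2f(o['tool_pos']),o['orientation'],o['opening'],o['joint_pos'],o['force'])
for c in("wrist","scene"):
    s=snapshot(c);im=s["frame"][:,:,::-1].copy()
    for t in("carrier","pocket_left","pocket_right"):
        print(c,t,[(w2f(d["position"]).round(1),round(float(d["position"][2]),3),round(d["score"],2)) for d in spot_point(c,t)[:3]])
    for q in [(60,-150,34),(60,150,34),(-5,118,34),(-85,195,20),(-85,-195,20),(85,195,20),(85,-195,20)]:
        u,v=pix(s,f2w(*q)); cv2.circle(im,(int(round(u)),int(round(v))),2,(255,0,255),-1)
    cv2.imwrite(f"pics/{c}1.png",im if c=="wrist" else cv2.resize(im[80:290,170:430],(780,630))[:600])
E
```

```text
3.0667 [ 0.46271675 -0.0146463   0.2456651 ] [-74.873147    25.80004264] [-1.79993740e+02 -1.13809793e-02 -5.28055484e+00] 0.012009653496628189 [ 2.26621650e+01  9.47010586e-02 -2.48734763e+01 -2.17091081e-04
 -6.50188353e+01  6.20573724e+01] [ 0.31242475  0.61757662 -0.71978572]
wrist carrier [(array([-154. ,  -26.5]), 0.001, 0.86), (array([-14.5,  26.5]), 0.021, 0.83), (array([-168.1, -130.2]), 0.0, 0.81)]
wrist pocket_left [(array([ 27.6, 122.3]), 0.017, 0.63), (array([  30.2, -120.2]), 0.022, 0.27)]
wrist pocket_right [(array([  24.6, -122.1]), 0.019, 0.65)]
scene carrier [(array([-16.1,  22.2]), 0.018, 0.95), (array([-172.9, -131. ]), -0.003, 0.78), (array([-151.8,  -27. ]), 0.0, 0.59)]
scene pocket_left [(array([ 25.9, 120.6]), 0.022, 0.87)]
scene pocket_right [(array([  28.5, -121.7]), 0.021, 0.82)]
```

View pics/wrist1.png

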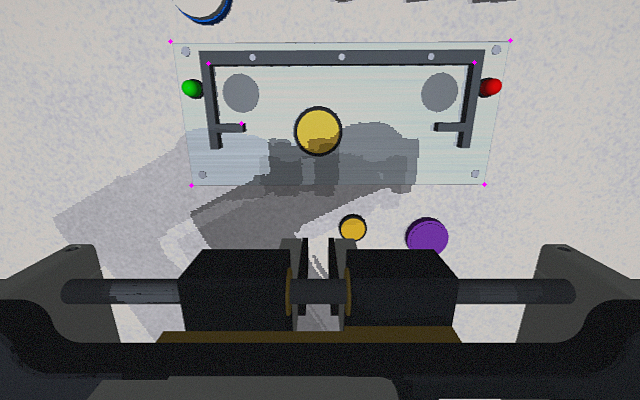

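View pics/scene1.png

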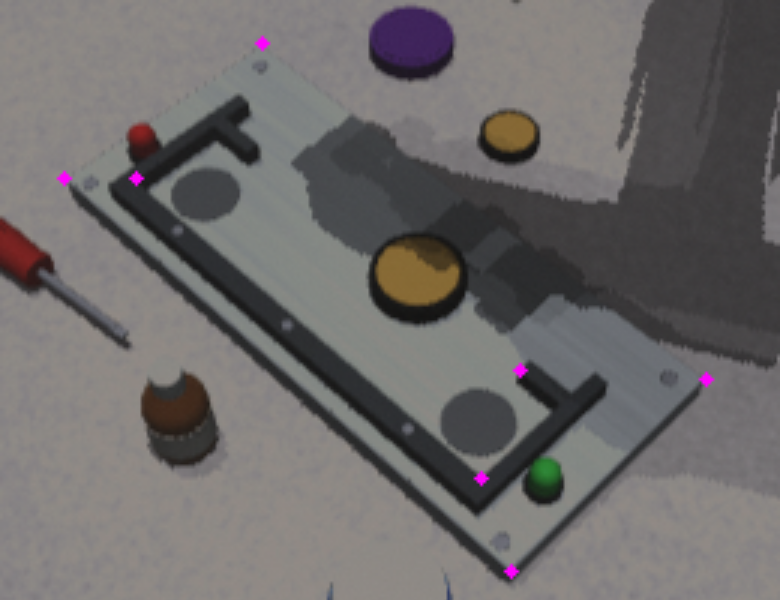

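Both pictures show my plate model (magenta marks) on the real edges to within about 2 mm. In the wrist view the carrier is at px (318,131) and the green pocket is on the left at px (241,93). I'll descend behind the carrier and push it towards the rail.

Request:
play_rows(
  plan=[
    [0,0,1.67,0,0,0],
    [0,0,1.67,0,0,0],
    [0,0,1.67,0,0,0],
    [0,0,1.67,0,0,0],
    [0,0,1.67,0,0,0],
    [0,0,1.67,0,0,0],
    [0,0,1.67,0,0,0],
    [0,0,1.67,0,0,0],
    [0,0,1.67,0,0,0],
    [0,0,1.67,0,0,0],
    [0,0,1.67,0,0,0],
    [0,0,1.67,0,0,0],
    [0,0,0,0,0,0],
    [0,0,0,0,0,0],
  ],
)

```text
clock: 4.63
tool_pos: [0.4623, -0.015, 0.0447]
orientation: [179.9, 0.1, -5.1]
force: [-0.0, 0.2, -0.2]
opening: 0.0121
gripper_force: 0.0
```

Request:
play_rows(
  plan=[
    [0.4,0,0,0,0,0],
    [0.4,0,0,0,0,0],
    [0.4,0,0,0,0,0],
    [0.4,0,0,0,0,0],
    [0.4,0,0,0,0,0],
    [0.4,0,0,0,0,0],
    [0.4,0,0,0,0,0],
    [0.4,0,0,0,0,0],
    [0.4,0,0,0,0,0],
    [0.4,0,0,0,0,0],
    [0.4,0,0,0,0,0],
    [0.4,0,0,0,0,0],
    [0.4,0,0,0,0,0],
    [0.4,0,0,0,0,0],
    [0.4,0,0,0,0,0],
    [0,0,0,0,0,0],
    [0,0,0,0,0,0],
  ],
)

```text
clock: 6.05
tool_pos: [0.5227, -0.0201, 0.0451]
orientation: [-180.0, -0.0, -5.1]
force: [-0.0, 0.1, 0.4]
opening: 0.012
gripper_force: 0.0
```

```bash
python3 - <<'E'
from h import *
o=get_obs();print(o['clock'],o['tool_pos'],w2f(o['tool_pos']),o['orientation'],o['force'])
for c in("side","scene","wrist"):
    s=snapshot(c);im=s["frame"][:,:,::-1].copy()
    print(c,[(w2f(d["position"]).round(1),round(float(d["position"][2]),3),round(d["score"],2)) for d in spot_point(c,"carrier")[:3]])
    if c=="wrist": cv2.imwrite("pics/wrist2.png",im)
E
```

```text
6.05 [ 0.52271932 -0.020142    0.04509238] [-14.61958297  25.65998933] [-1.79999517e+02 -2.70944025e-03 -5.13832211e+00] [-0.01641317  0.06073503  0.44626983]
side [(array([-155.6,  -24.9]), 0.003, 0.79), (array([-168.9, -132.8]), -0.001, 0.73)]
scene [(array([26.2, 24.5]), 0.015, 0.93)]
wrist [(array([27.1, 28.4]), 0.018, 0.82)]
```

View pics/wrist2.png

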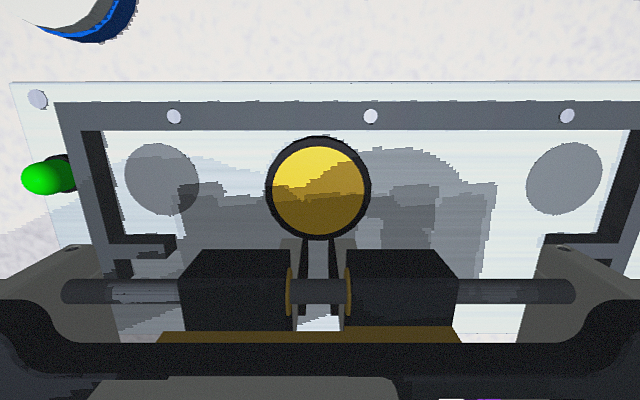

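The carrier sits centred in front of the fingertips at px (318,188), with a gap of a few mm left to the rail at row 130. I'll creep on until the force rises.

Request:
play_rows(
  plan=[
    [0.15,0,0,0,0,0],
    [0.15,0,0,0,0,0],
    [0.1,0,0,0,0,0],
    [0.1,0,0,0,0,0],
    [0,0,0,0,0,0],
  ],
)

```text
clock: 6.77
tool_pos: [0.5275, -0.0206, 0.0451]
orientation: [180.0, 0.0, -5.1]
force: [-1.1, 0.0, 0.6]
opening: 0.0119
gripper_force: 0.3
```

Request:
play_rows(
  plan=[
    [0.1,0,0,0,0,0],
    [0,0,0,0,0,0],
  ],
)

```text
clock: 6.93
tool_pos: [0.5278, -0.0208, 0.0449]
orientation: [180.0, 0.1, -5.1]
force: [-2.4, 0.2, 0.1]
opening: 0.0119
gripper_force: 1.3
```

Request:
play_rows(
  plan=[
    [0.1,0,0,0,0,0],
    [0.1,0,0,0,0,0],
    [0,0,0,0,0,0],
    [0,0,0,0,0,0],
  ],
)

```text
clock: 7.27
tool_pos: [0.5281, -0.0213, 0.0445]
orientation: [179.9, 0.2, -5.2]
force: [-7.7, 3.0, 3.5]
opening: 0.0118
gripper_force: 4.1
```

Firmly against the rail at y ≈ 25. Next I'll back off, go round behind the carrier and turn the fingertips.

Request:
play_rows(
  plan=[
    [-0.5,0,0,0,0,0],
    [-1,0,0,0,0,0],
    [-1,0,0,0,0,0],
    [-0.6,0,0,0,0,0],
    [0,1.4,0,0,0,0],
    [0,1.4,0,0,0,0],
    [0,1.4,0,0,0,0],
    [0,0,0,0,0,-6.9],
    [0,0,0,0,0,-6.9],
    [0,0,0,0,0,-6.9],
    [0,0,0,0,0,-6.9],
    [0,0,0,0,0,-6.9],
    [0,0,0,0,0,-6.9],
    [0,0,0,0,0,-6.9],
    [0,0,0,0,0,-6.9],
    [0,0,0,0,0,0],
    [0,0,0,0,0,0],
  ],
)

```text
clock: 8.68
tool_pos: [0.4957, -0.0598, 0.0454]
orientation: [180.0, -0.0, 49.9]
force: [-0.2, 0.5, 0.0]
opening: 0.0121
gripper_force: 0.0
```

```bash
python3 - <<'E'
from h import *
o=get_obs();print(o['clock'],o['tool_pos'],w2f(o['tool_pos']),o['orientation'],o['force'],o['joint_pos'])
for c in("side","scene"):
    s=snapshot(c);im=s["frame"][:,:,::-1].copy()
    print(c,[(w2f(d["position"]).round(1),round(float(d["position"][2]),3),round(d["score"],2)) for d in spot_point(c,"carrier")[:3]])
    if c=="scene": cv2.imwrite("pics/scene3.png",cv2.resize(im[80:280,170:430],(780,600)))
E
```

```text
8.6833 [ 0.49568258 -0.0597558   0.04538315] [-38.02784799 -16.20039867] [ 1.79978327e+02 -2.81520340e-02  4.98664910e+01] [-0.21283405  0.51841261  0.02190108] [ 1.57192684e+01  1.73614289e+01 -3.52964815e+01  3.52151695e-03
 -3.73066256e+01  1.24144417e+02]
side [(array([-168.5, -131. ]), -0.0, 0.85), (array([-156.4,  -25.2]), 0.001, 0.61), (array([29.3, 28.2]), 0.018, 0.57)]
scene [(array([28.2, 24.6]), 0.023, 0.9), (array([-150.9,  -23.6]), 0.0, 0.4)]
```

View pics/scene3.png

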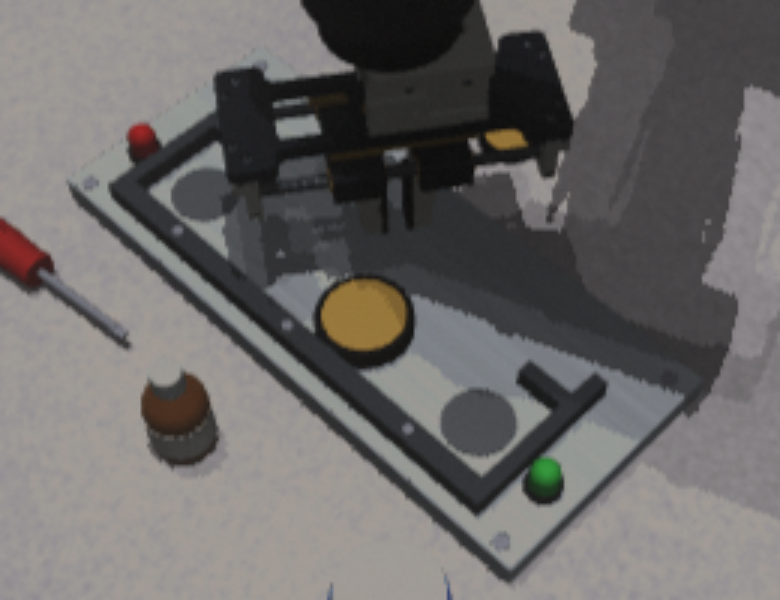

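The carrier lies against the rail at px (363,320), well short of the pocket. I'll come in behind it and make contact.

Request:
play_rows(
  plan=[
    [0.56,0.8,0,0,0,0],
    [0.56,0.8,0,0,0,0],
    [0.56,0.8,0,0,0,0],
    [0.56,0.8,0,0,0,0],
    [0.3,0,0,0,0,0],
    [0.3,0,0,0,0,0],
    [0.3,0,0,0,0,0],
    [0.3,0,0,0,0,0],
    [0,0,0,0,0,0],
    [0,0,0,0,0,0],
  ],
)

```text
clock: 9.72
tool_pos: [0.542, -0.0539, 0.0451]
orientation: [-180.0, 0.0, 50.1]
force: [-1.0, -0.5, -0.7]
opening: 0.0122
gripper_force: 0.3
```

Request:
play_rows(
  plan=[
    [0.16,-0.11,0,0,0,0],
    [0.25,-0.17,0,0,0,0],
    [0.25,-0.17,0,0,0,0],
    [0.25,-0.17,0,0,0,0],
    [0.25,-0.17,0,0,0,0],
    [0.25,-0.17,0,0,0,0],
    [0.25,-0.17,0,0,0,0],
    [0.25,-0.17,0,0,0,0],
    [0,0,0,0,0,0],
    [0,0,0,0,0,0],
  ],
)

```text
clock: 10.55
tool_pos: [0.5446, -0.0309, 0.0451]
orientation: [-180.0, 0.0, 50.1]
force: [-4.0, -0.8, 0.6]
opening: 0.012
gripper_force: 1.5
```

```bash
python3 - <<'E'
from h import *
o=get_obs();print(o['clock'],o['tool_pos'],w2f(o['tool_pos']),o['orientation'],o['force'])
for c in("wrist","scene"):
    s=snapshot(c);im=s["frame"][:,:,::-1].copy()
    print(c,[(w2f(d["position"]).round(1),round(float(d["position"][2]),3),round(d["score"],2)) for d in spot_point(c,"carrier")[:3]])
    if c=="wrist": cv2.imwrite("pics/w4.png",im)
E
```

```text
10.55 [ 0.54458837 -0.03089015  0.04505494] [ 8.11833294 16.89841883] [-1.79985664e+02  1.48599281e-02  5.00886553e+01] [-4.01353479 -0.82608833  0.56414244]
wrist []
scene [(array([31.8, 47.5]), 0.018, 0.92)]
```

View pics/w4.png

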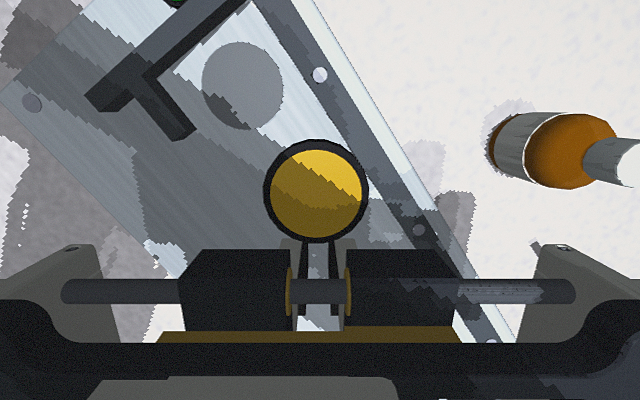

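The carrier sits in the fingertips at px (316,190), touching the rail, with the pocket ahead at (242,85). I'll slide it on.

Request:
play_rows(
  plan=[
    [0.25,-0.17,0,0,0,0],
    [0.25,-0.17,0,0,0,0],
    [0.25,-0.17,0,0,0,0],
    [0.25,-0.17,0,0,0,0],
    [0.25,-0.17,0,0,0,0],
    [0.25,-0.17,0,0,0,0],
    [0.25,-0.17,0,0,0,0],
    [0.25,-0.17,0,0,0,0],
    [0.25,-0.17,0,0,0,0],
    [0.25,-0.17,0,0,0,0],
    [0,0,0,0,0,0],
  ],
)

```text
clock: 11.67
tool_pos: [0.5475, -0.0004, 0.045]
orientation: [-180.0, 0.0, 50.1]
force: [-4.5, -1.6, -0.6]
opening: 0.0122
gripper_force: 2.2
```

Request:
play_rows(
  plan=[
    [0.25,-0.17,0,0,0,0],
    [0.25,-0.17,0,0,0,0],
    [0.25,-0.17,0,0,0,0],
    [0.25,-0.17,0,0,0,0],
    [0.25,-0.17,0,0,0,0],
    [0.25,-0.17,0,0,0,0],
    [0.25,-0.17,0,0,0,0],
    [0.25,-0.17,0,0,0,0],
    [0.25,-0.17,0,0,0,0],
    [0.25,-0.17,0,0,0,0],
    [0,0,0,0,0,0],
  ],
)

```text
clock: 12.58
tool_pos: [0.5503, 0.0295, 0.045]
orientation: [-180.0, 0.0, 50.1]
force: [-5.5, -1.8, 0.4]
opening: 0.0121
gripper_force: 2.4
```

```bash
python3 - <<'E'
from h import *
o=get_obs();print(o['clock'],o['tool_pos'],w2f(o['tool_pos']),o['orientation'],o['force'])
for c in("wrist","scene"):
    s=snapshot(c);im=s["frame"][:,:,::-1].copy()
    print(c,[(w2f(d["position"]).round(1),round(float(d["position"][2]),3),round(d["score"],2)) for d in spot_point(c,"carrier")[:3]])
    if c=="wrist": cv2.imwrite("pics/w5.png",im)
E
```

```text
12.5833 [0.55032136 0.02950321 0.04500197] [ 8.460007   77.56232546] [-1.79969204e+02  4.51879955e-02  5.00895194e+01] [-5.48562451 -1.79233386  0.41466256]
wrist [(array([ 31.5, 109.5]), 0.019, 0.64)]
scene [(array([ 29.8, 108.4]), 0.019, 0.7)]
```

View pics/w5.png

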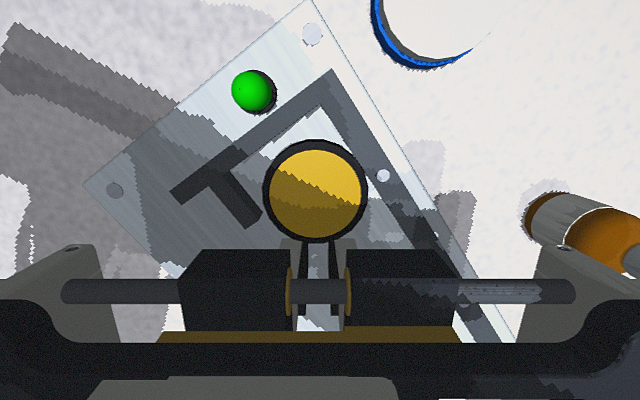

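The carrier at px (315,190) is entering the pocket along the rail, with about 10 mm to go. I'll creep to the end stop.

Request:
play_rows(
  plan=[
    [0.16,-0.11,0,0,0,0],
    [0.16,-0.11,0,0,0,0],
    [0.16,-0.11,0,0,0,0],
    [0.16,-0.11,0,0,0,0],
    [0,0,0,0,0,0],
  ],
)

```text
clock: 13.2
tool_pos: [0.5512, 0.0372, 0.045]
orientation: [-180.0, 0.0, 50.1]
force: [-4.2, -1.0, 0.3]
opening: 0.0121
gripper_force: 2.3
```

Request:
play_rows(
  plan=[
    [0.08,-0.06,0,0,0,0],
    [0.08,-0.06,0,0,0,0],
    [0,0,0,0,0,0],
  ],
)

```text
clock: 13.45
tool_pos: [0.5509, 0.0383, 0.045]
orientation: [-180.0, 0.1, 50.1]
force: [-5.5, -4.3, 1.2]
opening: 0.0119
gripper_force: 3.5
```

Request:
play_rows(
  plan=[
    [0.1,-0.05,0,0,0,0],
    [0.1,-0.05,0,0,0,0],
    [0,0,0,0,0,0],
  ],
)

```text
clock: 13.7
tool_pos: [0.5504, 0.0392, 0.0448]
orientation: [-179.9, 0.3, 50.1]
force: [-6.1, -10.1, 2.4]
opening: 0.0119
gripper_force: 6.1
```

Request:
play_rows(
  plan=[
    [0.1,-0.02,0,0,0,0],
    [0.1,-0.02,0,0,0,0],
    [0,0,0,0,0,0],
  ],
)

```text
clock: 13.95
tool_pos: [0.5503, 0.0396, 0.0446]
orientation: [-179.9, 0.4, 50.0]
force: [-6.8, -15.9, 5.0]
opening: 0.0123
gripper_force: 8.9
```

```bash
python3 - <<'E'
from h import *
o=get_obs();print(o['clock'],o['tool_pos'],w2f(o['tool_pos']),o['orientation'],o['force'])
for c in("wrist","scene"):
    s=snapshot(c);im=s["frame"][:,:,::-1].copy()
    print(c,[(w2f(d["position"]).round(1),round(float(d["position"][2]),3),round(d["score"],2)) for d in spot_point(c,"carrier")[:3]])
    if c=="wrist": cv2.imwrite("pics/w6.png",cv2.resize(im[40:260,180:460],(760,597)))
E
```

```text
13.95 [0.550274   0.03963304 0.04464883] [ 7.51235226 87.64783918] [-179.89656308    0.4229918    50.0276882 ] [ -6.83308827 -15.88042656   5.01570657]
wrist [(array([ 28.9, 117.9]), 0.023, 0.88)]
scene [(array([ 29.2, 117.9]), 0.017, 0.86)]
```

View pics/w6.png

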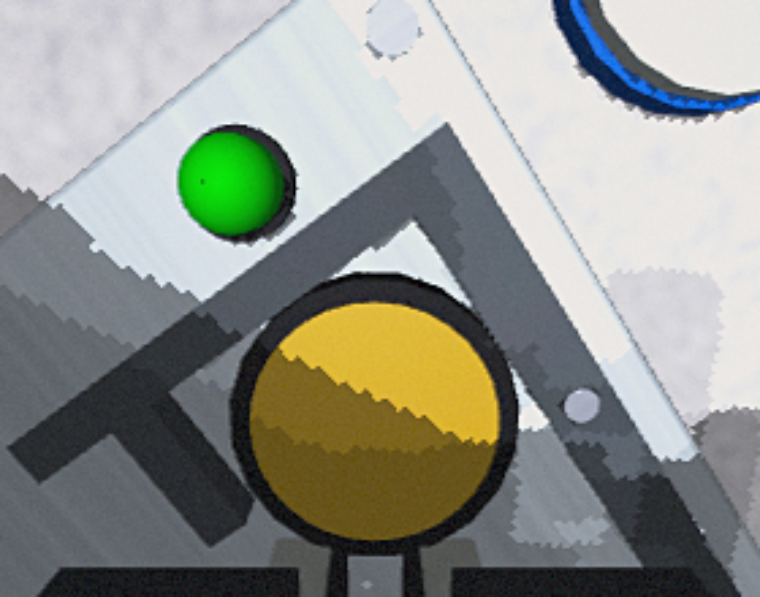

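The carrier touches both the rail (about px (500,330)) and the end stop (about px (265,320)), with 16 N reacting at the stop. I'll back straight off and lift.

Request:
play_rows(
  plan=[
    [-0.2,0,0,0,0,0],
    [-0.3,0,0,0,0,0],
    [-0.5,0,0,0,0,0],
    [-0.8,0,0,0,0,0],
    [-1,0,0,0,0,0],
    [-1,0,0,0,0,0],
    [0,0,-2,0,0,0],
    [-1,0,-3,0,0,0],
    [-1,0,-3,0,0,0],
    [-1,0,-3,0,0,0],
    [-1,0,-3,0,0,0],
    [0,0,0,0,0,0],
    [0,0,0,0,0,0],
    [0,0,0,0,0,0],
  ],
)

```text
clock: 15.32
tool_pos: [0.5026, -0.0173, 0.1852]
orientation: [180.0, -0.1, 50.0]
force: [-0.6, 0.2, -0.2]
opening: 0.0121
gripper_force: 0.0
```

```bash
python3 - <<'E'
from h import *
o=get_obs();print(o['clock'],o['tool_pos'],o['force'])
for c in("wrist","scene"):
    s=snapshot(c);im=s["frame"][:,:,::-1].copy()
    print(c,[(w2f(d["position"]).round(1),round(float(d["position"][2]),3),round(d["score"],2)) for d in spot_point(c,"carrier")[:3]])
    if c=="wrist":
        u,v=map(int,pix(s,f2w(30,120,30))); u=min(max(u,100),540);v=min(max(v,80),320)
        cv2.imwrite("pics/w7.png",cv2.resize(im[v-80:v+80,u-100:u+100],(750,600)))
E
```

```text
15.3167 [ 0.5026231  -0.01727547  0.18515989] [-0.56967395  0.18760077 -0.17974416]
wrist [(array([-168.5, -131. ]), -0.003, 0.93), (array([ 29.6, 117.1]), 0.019, 0.64)]
scene [(array([-152.2,  -22. ]), -0.0, 0.79), (array([ 30., 120.]), 0.018, 0.6), (array([ 25.5, 121.7]), 0.021, 0.57)]
```

View pics/w7.png

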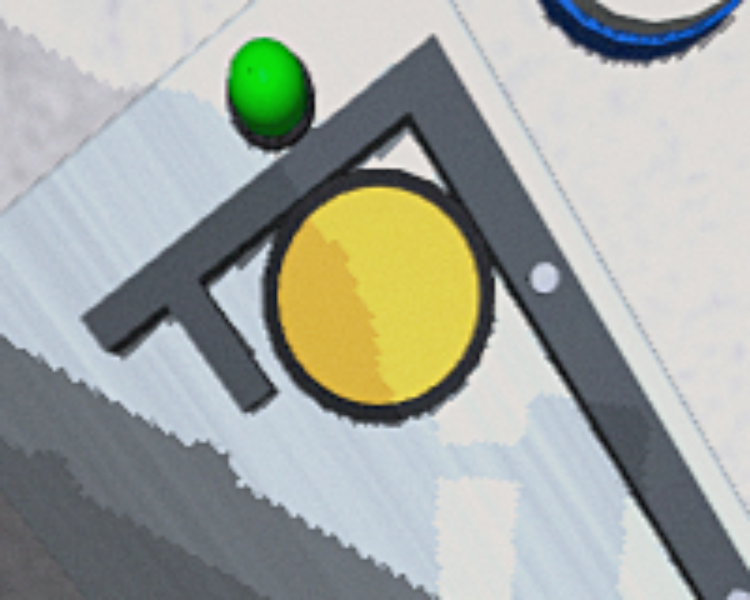

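The carrier is home against the rail (px (485,235)) and the end stop (px (290,205)). The hand is clear, so I'll hand the job in.

```bash
python3 -c "
from plant import *
print(close_job())"
```

```text
the job is handed in; nothing more can be done
None
```

The carrier was pushed to the rail, slid along it into the green-lamp corner pocket and left touching both the rail and the end stop. The hand is clear, and the job was handed in at about 15 s.

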